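Port readings and lid cut-out check on a UV curing chamber

TASK

Do the routine safety check on the UV curing chamber: take the pen light-meter out of its holder block, rest its tip lightly for a moment on the window of the left measuring port and then of the right one, and stand it back in the holder. Then take the sprung lid by its bar, ease it up to the 35-degree trip line on the quadrant without swinging well past it, and finish while still holding it there, steady in the gripper, so that the cut-out can be read. Leave the lens tray, the cement bottle and the blower where they are.

Things in the scene. Friction and masses are not known exactly. Their poses are not given: they have to be found in the camera images.
- meter_center (a point): Pen light-meter (grey plastic, loose, about 70 g): round, 150 mm long, barrel 22 mm diameter, its lowest 22 mm tapering to a flat tip 8 mm across. Starts upright in the holder block, tip down, 85 mm standing out; grip it there, e.g. 115 mm above the tip. This point is on its axis at half length, 75 mm above the tip; z points from tip to top end.
- meter: The same pen light-meter; the origin is at the centre of its flat tip, z runs along the pen away from the tip.
- meter_tip (a point): Centre of the flat end of the meter's tip.
- holder_mouth (a point): Centre of the mouth of the bore in the meter's holder: a white plastic block 60 x 60 x 75 mm high, fixed to the table, with one upright round bore of 25 mm diameter, 65 mm deep, slightly chamfered. The point is level with the block's top. The block stands near the front left or the front right of the chamber.
- holder_bore (a point): Centre of the floor of the holder's bore, 10 mm above the table, where the meter's tip stands.
- chamber: UV curing chamber: grey case 240 mm deep (local x), 260 mm wide (local y), top deck 120 mm above the table, fixed. Origin on the table under it; its front (control panel) faces local -x, towards the robot, 110 mm from the origin; its left is local +y. The white lid with an amber pane is in the middle of the top, a lamp house with a measuring port on each side of it.
- port_left_top (a point): Left measuring port (local +y side, the robot's left): round steel bezel 26 mm diameter, 4 mm high, on the deck, with a glass window 18 mm diameter in its middle. The point is the centre of the window, on the flat upper face, 124 mm above the table.
- port_right_top (a point): Right measuring port (local -y side, the robot's right), same as the left one: centre of its window, 124 mm above the table.
- lid (a joint): Opening angle of the lid in rad: 0 = closed (as it starts), growing as the front edge rises; limit 1.35. A spring and the lid's weight close it whenever it is let go: about 5 N upward at the bar starts it, 9 N holds it at 35 degrees. The trip line is at 0.611 rad (35 degrees).
- lid_hinge (a point): Middle of the lid's hinge axis, at the back of the lid, 126 mm above the table; the axis is level along the chamber's local y.
- lid_bar (a point): The lid's handle: round steel bar 12 mm diameter, 116 mm long, parallel to the hinge, on two end arms; the middle 100 mm is free all round. The point is the bar's centre: closed, 262 mm in front of the hinge axis, 24 mm above it, 150 mm above the table, 37 mm in front of the case's front. It turns with the lid; pinched across from above, it can turn between upright fingers.
- trip_line (a point): The trip line: the one long raised dark line, at 35 degrees, on the graduated aluminium quadrant plate (short lines each 10 degrees) upright on the deck at the right of the lid, centred on the hinge; the point is on the plate's rim, 100 mm from the hinge axis. A steel pin on the lid's right side, 74 mm from the hinge, runs in the plate's slot and meets this line at 35 degrees.
- lens_tray: Bystander: black open tray 100 x 100 x 22 mm with mounted lenses, origin under its centre; on the side opposite to the holder.
- cement_bottle: Bystander: small amber bottle 40 mm diameter, 78 mm high, origin under its centre.
- blower: Bystander: black rubber dust blower, 62 mm diameter, 128 mm high with a thin nozzle on top, origin under its centre.

How it is judged:
By the outcome, as a careful person would: the job done as asked, in the order asked, and still so for the second after the job is handed in, while the arm keeps its last pose, push and grip.
It also fails if it takes over 72 s, if anything falls off the work surface, if the arm or the gripper's body presses on something with over 40 N, if the wrist force passes 120 N, or if a joint passes its speed limit or range.

ROBOT

A 7-joint arm with a two-finger parallel gripper is mounted at the origin on the work surface. World frame = base frame: x ahead of the robot, y to its left, z up, the work surface at z = 0. Lengths are in mm, angles in rad, forces in N, time in s.
With the tool pointing down it reaches from about 400 to 850 mm from the base axis. Payload 4.5 kg.
Tool frame: the origin (TCP) lies between the finger pads; the fingertips stand 14 mm ahead of it and the grasp point (between the pads) lies 5 mm behind it; z points along the fingers, y is the direction in which the jaws open and shut (so a half turn about z gives the same grasp; the last joint's range is limited). The gripper opens to 88 mm and grips with 3 to 60 N. Pads are 18 mm wide; open, the fingers measure 123 mm over their backs; the gripper's body (75 mm by 187 mm) begins 45 mm behind the grasp point.
Start: joints at [1.241, 0.689, -0.195, 1.565, 0.157, 0.902, -0.215], TCP at [222.422, -584.107, 252.743] pointing down, gripper open.
Joint ranges: [-3.01, 3.01], [-0.46, 2.08], [-1.47, 1.51], [0.13, 2.56], [-1, 4.14], [0.04, 2.09], [-2.66, 2.66]. Speed limits (rad/s): [2.57, 2.57, 3.14, 3.14, 3.14, 3.14, 3.14].

INTERFACE

Orientations are given as a unit quaternion [x, y, z, w].
In Python, from rig import manip, imaging, models gives the robot as it stands. The module is installed in compiled form; this text tells all that it offers.
- The arm moves only by the tool servo_tool, never from a script. Its argument "series" is a list of rows, each an object of numbers: "claw": the opening, from -1 (shut) to 1 (fully open), so that 0 is half open; "x", "y", "z": the shift along the tool's x, y, z in units of 0.25 m (1.0 is 0.25 m); "yaw": the turn about the tool's z in units of 60 degrees (1.0 is 60 degrees). In form: [{"claw": .., "x": .., "y": .., "z": .., "yaw": ..}, ...]. A call has 1 to 10 rows; each row is the pose to reach, as a shift and turn from the pose commanded when the call began, along the tool's axes at that moment; what a row does not reach only later rows make up. A row lasts 1/10 s, in which the tool goes at most 50 mm and 8.59 degrees, less where a joint would pass 70% of its speed; a pose out of reach is approached as far as the arm can. A call with a number of a shift or a turn outside -1 to 1 is refused whole. A call with a gripper value outside its range is refused whole. The fingers move at their own pace and stop on an object; "newtons" is the grip in N (left out, the last holds). Time passes only in rows, so rows that repeat a pose let the fingers close. It gives the time, the measured TCP pose, the force and the opening at its end, in the units of the state.
- manip.sense(): the state, without advancing time (a new reading comes with each control period).
- imaging.get_image(name): name is "scene" or "top"; returns a dict with "color" (384x512x3 uint8, red, green, blue), "intrinsics" (3x3 intrinsics, pixels), "R" (3x3) and "t" (3): a world point X has camera coordinates R X + t. Camera axes: x right, y down, z forward; pixel columns grow to the right and rows downward; lengths in mm; the calibration is good to about 2 mm. A picture is of the moment at which its call begins. There is no depth.
- manip.job_done(): hands the job in, once; it reports no verdict.
Trained networks look in a picture, given as the dict that the camera call returned (one of the last four; its "shot" number tells which), for a name from the list of things; names that differ only in an ending like _2 or _b are one class to them, and where a whole thing is asked for, a point or a joint stands for the part that bears it (a point fixed in the world has none). Each returns a list of dicts, best first, with "confidence" (0 to 1); they miss things now and then, are a little off and sometimes report something else, mostly with a low value. They report only what shows in the picture. A call takes as long as a camera call.
- models.look_for(picture, name): "location" ([x, y, z] in mm, in the coordinates of the camera as it stood for that picture, good to about 4 mm: the middle of the surface that is visible of it).
- models.mark_of(picture, name): "location" ([x, y, z] in mm, in the coordinates of the camera as it stood for that picture, good to about 4 mm: a listed point, or the origin of a listed thing).
The state is a dict: "t": time; "joint_pos": joint angles; "dq": joint speeds; "effort": joint torques, N m; "position": TCP position; "eef_rot": TCP orientation; "force": force on the tool from outside, world axes, zero at the start; "torque": the same for the moment, N m; "opening": opening from 0.0 (shut) to 1.0 (fully open).
Only numpy, scipy, OpenCV 4.12 (cv2) and the standard library are available. Lean on these libraries where they do the work, as an engineer would, in place of code of your own. Each camera call takes 0.05 s, during which the arm holds its last target.

## Working session

There is one attempt and no reset: what is moved stays moved. The work goes in short steps, Python scripts to look and compute and a tool call to move; the robot and the scene stay as the last step left them, time stands still between calls to the robot, and variables do not carry over. Pictures are saved under pics/ and viewed, and the job is handed in when it is done.

Besides the shell and the picture viewer there is one more tool, called by a JSON object that holds its "method" and its "body", one argument or row to a line. servo_tool: Moves the arm, as the interface text tells. Shifts and turns lie within -1 to 1; 1 stands for 0.25 m of shift or 60 degrees of turn. Its arguments: {"type":"object","properties":{"series":{"type":"array"},"newtons":{"type":"number"}},"required":["series"]}

```bash
mkdir -p pics; cat > h.py <<'E'
import numpy as np, cv2
from rig import manip, imaging, models
def w(p,X): return np.array(p["R"]).T@(np.array(X)-np.array(p["t"]))
def px(p,X):
    c=np.array(p["R"])@np.array(X)+np.array(p["t"]); k=np.array(p["intrinsics"])@c; return k[:2]/k[2]
def save(p,n): cv2.imwrite("pics/"+n,cv2.cvtColor(p["color"],cv2.COLOR_RGB2BGR))
E
python3 - <<'E'
from h import *
s=manip.sense(); print({k:np.round(v,3) for k,v in s.items()})
for c in("scene","top"):
    p=imaging.get_image(c); save(p,c+"0.png"); print(c,np.round(-np.array(p["R"]).T@np.array(p["t"])))
    for n in["meter","meter_center","holder_mouth","holder_bore","chamber","port_left_top","port_right_top","lid_hinge","lid_bar","trip_line","lens_tray","cement_bottle","blower"]:
        r=models.mark_of(p,n)
        print(n,[(np.round(w(p,d["location"]),1).tolist(),round(d["confidence"],2),px(p,w(p,d["location"])).round().tolist()) for d in r[:2]])
E
```

```text
{'t': np.float64(0.0), 'joint_pos': array([ 1.241,  0.69 , -0.195,  1.566,  0.157,  0.903, -0.215]), 'dq': array([-0.   ,  0.   ,  0.   ,  0.001, -0.001,  0.001,  0.   ]), 'effort': array([ 1.0000e-03, -5.2756e+01, -1.2660e+00, -1.5343e+01, -5.3000e-02,
        7.0000e-03,  0.0000e+00]), 'position': array([ 222.129, -583.55 ,  251.922]), 'eef_rot': array([ 0.983,  0.181, -0.   , -0.001]), 'force': array([-0.019,  0.035,  0.053]), 'torque': array([ 0.008,  0.064, -0.009]), 'opening': np.float64(1.003)}
scene [1278. -188.  954.]
meter [([413.7, -354.9, 13.5], 0.52, [123.0, 201.0]), ([617.0, 78.3, 125.9], 0.2, [277.0, 192.0])]
meter_center [([411.6, -354.4, 79.9], 0.54, [118.0, 186.0])]
holder_mouth [([414.0, -354.8, 74.7], 0.77, [118.0, 188.0])]
holder_bore [([411.7, -356.1, 10.4], 0.88, [123.0, 201.0])]
chamber [([661.7, -34.0, -1.3], 0.63, [244.0, 241.0])]
port_left_top []
port_right_top [([599.4, -128.5, 124.4], 0.89, [203.0, 205.0])]
lid_hinge [([779.1, -38.3, 126.1], 0.7, [255.0, 250.0])]
lid_bar [([511.4, -15.0, 147.6], 0.8, [234.0, 168.0])]
trip_line [([687.3, -117.6, 182.6], 0.
[... 595 characters left out ...]
 -356.4, 14.1], 0.65, [382.0, 279.0])]
chamber [([664.7, -31.7, 3.6], 0.94, [275.0, 178.0])]
port_left_top [([616.4, 76.6, 130.9], 0.82, [234.0, 178.0])]
port_right_top [([599.7, -127.8, 122.8], 0.87, [312.0, 195.0])]
lid_hinge [([773.1, -36.5, 125.1], 0.6, [284.0, 128.0])]
lid_bar [([513.8, -15.1, 149.2], 0.67, [265.0, 221.0]), ([410.3, -357.4, 15.2], 0.54, [382.0, 279.0])]
trip_line [([682.1, -120.1, 181.9], 0.75, [315.0, 157.0])]
lens_tray [([436.6, 325.4, 0.5], 0.57, [142.0, 240.0])]
cement_bottle [([684.5, -350.9, 0.6], 0.7, [383.0, 184.0]), ([437.8, 325.2, -0.6], 0.63, [142.0, 239.0])]
blower [([690.7, 323.7, -1.2], 0.85, [158.0, 155.0]), ([597.8, -128.4, 125.9], 0.72, [312.0, 195.0])]
```

```bash
python3 - <<'E'
import cv2,numpy as np
a=cv2.imread("pics/scene0.png");b=cv2.imread("pics/top0.png")
cv2.imwrite("pics/s0.png",cv2.resize(a[120:330,80:380],None,fx=2.6,fy=2.6,interpolation=cv2.INTER_CUBIC))
cv2.imwrite("pics/t0.png",cv2.resize(b[100:310,120:420],None,fx=2.6,fy=2.6,interpolation=cv2.INTER_CUBIC))
E
```

```text
(no output)
```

View pics/s0.png

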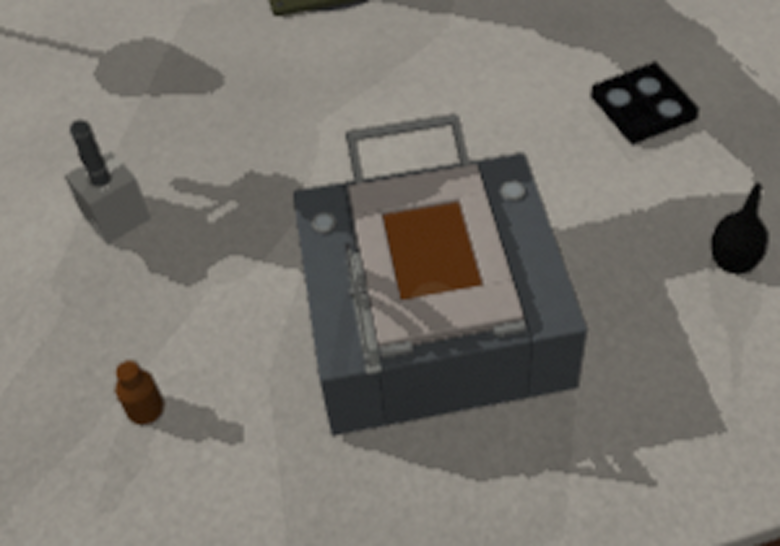

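View pics/t0.png

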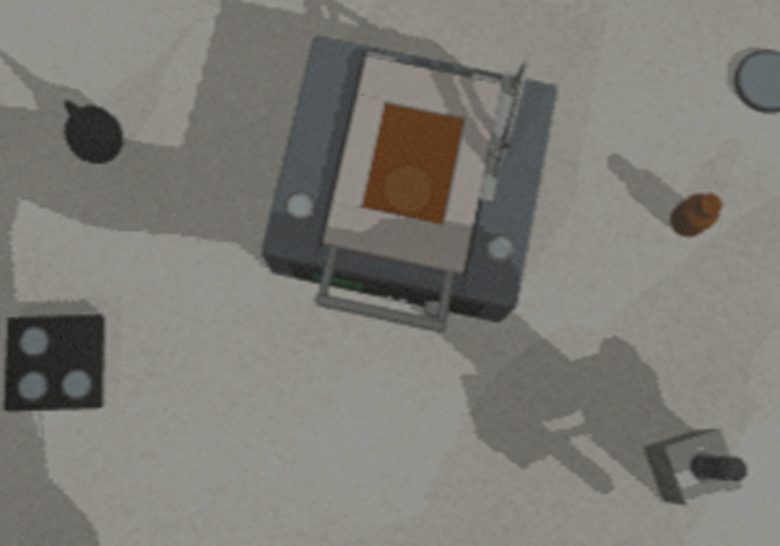

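The holder and pen stand front right of the chamber, at about (723,468) in the enlarged top view. The ports and bar are clear, and the chamber is yawed about -5°. Next I'll refine these by averaging detections and fitting the chamber model.

```bash
cat > fit.py <<'E'
from h import *
from scipy.optimize import least_squares
names=["holder_mouth","holder_bore","meter_center","chamber","port_left_top","port_right_top","lid_hinge","lid_bar"]
D={n:[] for n in names}
for i in range(3):
    for c in("scene","top"):
        p=imaging.get_image(c)
        for n in names:
            r=models.mark_of(p,n)
            if r and r[0]["confidence"]>.4: D[n].append(w(p,r[0]["location"]))
M={n:np.median(v,axis=0) for n,v in D.items() if v}
for n in M: print(n,M[n].round(1),np.std(D[n],axis=0).round(1),len(D[n]))
# local: hinge x = hx, bar hx-262 = -147 -> hx=115
def f(q):
    x,y,th,px_,py=q; c,s=np.cos(th),np.sin(th); T=lambda a,b:np.array([x+c*a-s*b,y+s*a+c*b])
    L={"chamber":(0,0),"port_left_top":(px_,py),"port_right_top":(px_,-py),"lid_hinge":(115,0),"lid_bar":(-147,0)}
    return np.concatenate([T(*L[n])-M[n][:2] for n in L if n in M])
r=least_squares(f,[660,-30,-.08,-50,100],loss="soft_l1"); print(r.x.round(3),np.degrees(r.x[2]),r.fun.round(1))
E
python3 fit.py
```

```text
holder_mouth [ 414.2 -357.4   74.3] [2.4 1.3 1.4] 6
holder_bore [ 414.1 -355.6   12.8] [3.  1.7 2.7] 6
meter_center [ 412.8 -356.6   87. ] [1.3 2.5 2.2] 6
chamber [662.4 -30.8   1.6] [2.3 2.2 3.2] 6
port_left_top [614.9  75.2 125.4] [1.1 2.9 1.8] 6
port_right_top [ 596.5 -127.5  124. ] [1.8 1.1 0.8] 6
lid_hinge [777.2 -37.7 124.5] [1.7 1.2 1.3] 6
lid_bar [512.8 -16.2 150.8] [0.7 1.6 3. ] 5
[ 6.61906e+02 -3.02290e+01 -8.60000e-02 -5.63260e+01  1.01773e+02] -4.947426664057585 [-0.5  0.6 -0.3  0.8  0.5  0.7 -0.8 -2.5  2.6 -1.3]
```

```bash
cat >> h.py <<'E'
from scipy.spatial.transform import Rotation as Ro
def axes(q): return Ro.from_quat(q).as_matrix()
def go(target,frm=None):
    s=manip.sense(); A=axes(s["eef_rot"]); p=np.array(frm if frm is not None else s["position"])
    ty=np.degrees(np.arctan2(A[1,1],A[0,1])); print("pos",s["position"].round(1),"t",s["t"],"f",np.round(s["force"],1),"tooly",ty.round(2),"zax",A[:,2].round(3))
    print("units",(A.T@(np.array(target)-p)/250).round(4),"yaw to -4.95:",round(-(((-4.95-ty)+90)%180-90)/60,4))
E
python3 - <<'E'
from h import *
go([413.3,-356.2,252.7],[222.422,-584.107,252.743])
E
```

```text
pos [ 222.4 -584.1  252.7] t 4.1 f [ 1.2  0.1 -0.5] tooly -69.15 zax [ 0. -0. -1.]
units [ 1.0379e+00 -5.8020e-01  1.0000e-04] yaw to -4.95: -1.0701
```

{"method": "servo_tool", "body": {
  "series": [
    {"claw":0.3,"x":0.08,"y":-0.05,"z":0,"yaw":-0.08},
    {"claw":0.3,"x":0.2,"y":-0.12,"z":0,"yaw":-0.2},
    {"claw":0.3,"x":0.33,"y":-0.19,"z":0,"yaw":-0.33},
    {"claw":0.3,"x":0.46,"y":-0.27,"z":0,"yaw":-0.46},
    {"claw":0.3,"x":0.6,"y":-0.35,"z":0,"yaw":-0.6},
    {"claw":0.3,"x":0.74,"y":-0.42,"z":0,"yaw":-0.74},
    {"claw":0.3,"x":0.86,"y":-0.5,"z":0,"yaw":-0.86},
    {"claw":0.3,"x":0.95,"y":-0.55,"z":0,"yaw":-0.95},
    {"claw":0.3,"x":1.0,"y":-0.58,"z":0,"yaw":-1.0},
    {"claw":0.3,"x":1.0,"y":-0.58,"z":0,"yaw":-1.0}
  ]
}}

```text
t: 5.1
position: [405.8, -358.2, 252.9]
eef_rot: [0.76, 0.65, 0.001, 0.0]
force: [-0.5, -0.5, 0.2]
opening: 0.648
```

```bash
python3 - <<'E'
from h import *
go([413.3,-356.2,252.7])
E
```

```text
pos [ 405.8 -358.2  252.9] t 5.1 f [-0.5 -0.5  0.2] tooly -8.97 zax [ 0.001  0.001 -1.   ]
units [0.0124 0.0282 0.001 ] yaw to -4.95: -0.067
```

{"method": "servo_tool", "body": {
  "series": [
    {"claw":0.3,"x":0.012,"y":0.028,"z":0.07,"yaw":-0.067},
    {"claw":0.3,"x":0.012,"y":0.028,"z":0.15,"yaw":-0.067},
    {"claw":0.3,"x":0.012,"y":0.028,"z":0.2,"yaw":-0.067},
    {"claw":0.3,"x":0.012,"y":0.028,"z":0.2,"yaw":-0.067}
  ]
}}

```text
t: 5.5
position: [409.7, -358.7, 201.1]
eef_rot: [0.739, 0.674, -0.001, -0.002]
force: [-0.3, -0.1, -0.2]
opening: 0.648
```

```bash
python3 - <<'E'
from h import *
go([413.3,-356.2,120])
p=imaging.get_image("top"); a=p["color"][200:340,300:480]
q=imaging.get_image("scene"); b=q["color"][110:250,40:220]
print(px(p,[413.3,-356.2,160]),px(q,[413.3,-356.2,160]))
cv2.imwrite("pics/a1.png",cv2.cvtColor(cv2.resize(np.hstack([a,b]),None,fx=2.2,fy=2.2,interpolation=cv2.INTER_CUBIC),cv2.COLOR_RGB2BGR))
E
```

```text
pos [ 409.7 -358.7  201.1] t 5.5 f [-0.3 -0.1 -0.2] tooly -5.32 zax [-0.004  0.001 -1.   ]
units [0.0109 0.0147 0.3242] yaw to -4.95: -0.0061
[402.72177887 279.32287884] [109.36288035 167.98848821]
```

View pics/a1.png

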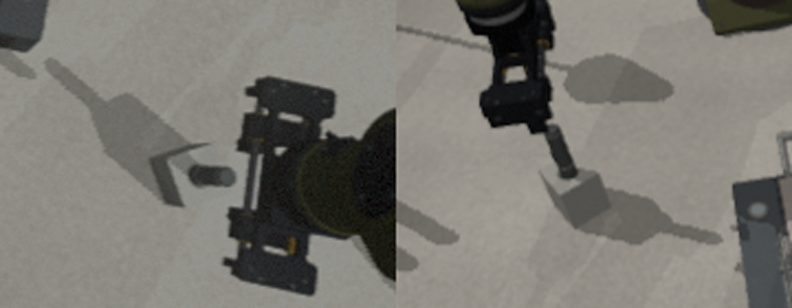

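{"method": "servo_tool", "body": {
  "series": [
    {"claw":0.0,"x":0,"y":0,"z":0.0,"yaw":0},
    {"claw":0,"x":0,"y":0,"z":0.0,"yaw":0}
  ]
}}

```text
t: 5.8
position: [412.1, -358.2, 203.5]
eef_rot: [0.738, 0.675, 0.0, 0.001]
force: [0.2, 0.0, 0.4]
opening: 0.509
```

```bash
python3 - <<'E'
from h import *
go([413.3,-356.2,120])
E
```

```text
pos [ 412.1 -358.2  203.5] t 5.8 f [0.2 0.  0.4] tooly -5.17 zax [ 0.001 -0.001 -1.   ]
units [0.0089 0.0035 0.3341] yaw to -4.95: -0.0037
```

{"method": "servo_tool", "body": {
  "series": [
    {"claw":0,"x":0.008,"y":0.004,"z":0.05,"yaw":0},
    {"claw":0,"x":0.008,"y":0.004,"z":0.12,"yaw":0},
    {"claw":0,"x":0.008,"y":0.004,"z":0.19,"yaw":0},
    {"claw":0,"x":0.008,"y":0.004,"z":0.26,"yaw":0},
    {"claw":0,"x":0.008,"y":0.004,"z":0.31,"yaw":0},
    {"claw":0,"x":0.008,"y":0.004,"z":0.33,"yaw":0},
    {"claw":0,"x":0.008,"y":0.004,"z":0.33,"yaw":0},
    {"claw":0,"x":0.008,"y":0.004,"z":0.33,"yaw":0}
  ]
}}

```text
t: 6.6
position: [413.4, -356.0, 120.6]
eef_rot: [0.738, 0.675, 0.0, 0.0]
force: [-0.2, -0.9, 0.3]
opening: 0.503
```

```bash
python3 - <<'E'
from h import *
go([413.3,-356.2,120])
p=imaging.get_image("top"); a=p["color"][200:340,300:480]
q=imaging.get_image("scene"); b=q["color"][110:250,40:220]
cv2.imwrite("pics/a2.png",cv2.cvtColor(cv2.resize(np.hstack([a,b]),None,fx=2.2,fy=2.2,interpolation=cv2.INTER_CUBIC),cv2.COLOR_RGB2BGR))
E
```

```text
pos [ 413.4 -356.   120.6] t 6.6 f [-0.2 -0.9  0.3] tooly -5.13 zax [ 0.001 -0.001 -1.   ]
units [-0.0007 -0.0004  0.0024] yaw to -4.95: -0.003
```

View pics/a2.png

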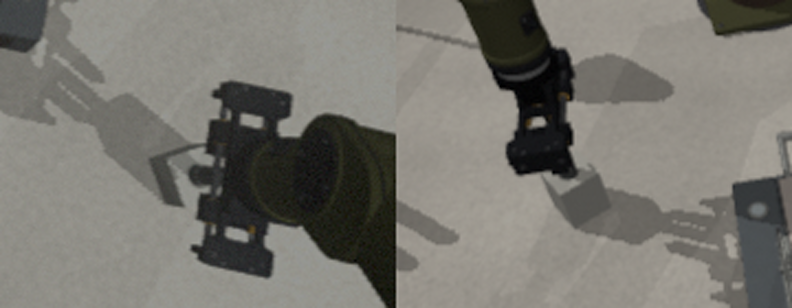

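The pen shows between the fingers in both views (left panel around (200,175), right panel around (565,170)). I'll close gently and watch the side force.

{"method": "servo_tool", "body": {
  "series": [
    {"claw":-0.4,"x":0,"y":0,"z":0,"yaw":0},
    {"claw":-0.5,"x":0,"y":0,"z":0,"yaw":0},
    {"claw":-0.55,"x":0,"y":0,"z":0,"yaw":0},
    {"claw":-0.7,"x":0,"y":0,"z":0,"yaw":0},
    {"claw":-0.8,"x":0,"y":0,"z":0,"yaw":0},
    {"claw":-0.8,"x":0,"y":0,"z":0,"yaw":0},
    {"claw":-0.8,"x":0,"y":0,"z":0,"yaw":0}
  ],
  "newtons": 12
}}

```text
t: 7.4
position: [413.2, -356.0, 120.4]
eef_rot: [0.738, 0.675, -0.0, 0.0]
force: [-0.7, 1.1, 3.0]
opening: 0.246
```

```bash
python3 - <<'E'
from h import *
go([413.3,-356.2,120]); s=manip.sense(); print(s["force"],s["torque"],s["opening"])
E
```

```text
pos [ 413.2 -356.   120.4] t 7.4 f [-0.7  1.1  3. ] tooly -5.14 zax [ 0. -0. -1.]
units [-0.0008  0.0006  0.0017] yaw to -4.95: -0.0031
[-0.67935437  1.06100339  2.95403379] [-0.02155563 -0.00466967 -0.02847188] 0.24607427519898972
```

{"method": "servo_tool", "body": {
  "series": [
    {"claw":-0.8,"x":0,"y":0,"z":-0.02,"yaw":0},
    {"claw":-0.8,"x":0,"y":0,"z":-0.06,"yaw":0},
    {"claw":-0.8,"x":0,"y":0,"z":-0.13,"yaw":0},
    {"claw":-0.8,"x":0,"y":0,"z":-0.22,"yaw":0},
    {"claw":-0.8,"x":0,"y":0,"z":-0.33,"yaw":0},
    {"claw":-0.8,"x":0,"y":0,"z":-0.44,"yaw":0},
    {"claw":-0.8,"x":0,"y":0,"z":-0.55,"yaw":0},
    {"claw":-0.8,"x":0,"y":0,"z":-0.63,"yaw":0},
    {"claw":-0.8,"x":0,"y":0,"z":-0.68,"yaw":0},
    {"claw":-0.8,"x":0,"y":0,"z":-0.68,"yaw":0}
  ],
  "newtons": 20
}}

```text
t: 8.4
position: [413.7, -356.2, 292.0]
eef_rot: [0.738, 0.675, 0.0, 0.002]
force: [0.0, -0.5, 0.1]
opening: 0.241
```

```bash
python3 - <<'E'
from h import *
go([614.6,76,290]); s=manip.sense(); print(s["force"],s["torque"],s["opening"])
E
```

```text
pos [ 413.7 -356.2  292. ] t 8.4 f [ 0.  -0.5  0.1] tooly -5.15 zax [ 0.003 -0.002 -1.   ]
units [1.7941 0.6452 0.0066] yaw to -4.95: -0.0033
[ 0.04620186 -0.46616202  0.06078911] [-0.04541302 -0.08726572  0.0334899 ] 0.24133202979587054
```

{"method": "servo_tool", "body": {
  "series": [
    {"claw":-0.8,"x":0.04,"y":0.015,"z":0,"yaw":0},
    {"claw":-0.8,"x":0.12,"y":0.045,"z":0,"yaw":0},
    {"claw":-0.8,"x":0.22,"y":0.08,"z":0,"yaw":0},
    {"claw":-0.8,"x":0.33,"y":0.12,"z":0,"yaw":0},
    {"claw":-0.8,"x":0.44,"y":0.16,"z":0,"yaw":0},
    {"claw":-0.8,"x":0.55,"y":0.2,"z":0,"yaw":0},
    {"claw":-0.8,"x":0.66,"y":0.24,"z":0,"yaw":0},
    {"claw":-0.8,"x":0.77,"y":0.28,"z":0,"yaw":0},
    {"claw":-0.8,"x":0.88,"y":0.32,"z":0,"yaw":0},
    {"claw":-0.8,"x":1.0,"y":0.36,"z":0,"yaw":0}
  ]
}}

```text
t: 9.4
position: [524.5, -113.1, 288.7]
eef_rot: [0.738, 0.675, -0.001, -0.001]
force: [0.4, -0.3, -1.1]
opening: 0.237
```

{"method": "servo_tool", "body": {
  "series": [
    {"claw":-0.8,"x":0.1,"y":0.035,"z":0,"yaw":0},
    {"claw":-0.8,"x":0.21,"y":0.075,"z":0,"yaw":0},
    {"claw":-0.8,"x":0.32,"y":0.115,"z":0,"yaw":0},
    {"claw":-0.8,"x":0.43,"y":0.155,"z":0,"yaw":0},
    {"claw":-0.8,"x":0.54,"y":0.195,"z":0,"yaw":0},
    {"claw":-0.8,"x":0.64,"y":0.23,"z":0,"yaw":0},
    {"claw":-0.8,"x":0.72,"y":0.26,"z":0,"yaw":0},
    {"claw":-0.8,"x":0.77,"y":0.275,"z":0,"yaw":0},
    {"claw":-0.8,"x":0.79,"y":0.285,"z":0,"yaw":0},
    {"claw":-0.8,"x":0.79,"y":0.285,"z":0,"yaw":0}
  ]
}}

```text
t: 10.4
position: [613.3, 75.7, 289.5]
eef_rot: [0.738, 0.675, -0.001, -0.0]
force: [0.1, 1.4, 0.0]
opening: 0.242
```

{"method": "servo_tool", "body": {
  "series": [
    {"claw":-0.8,"x":0,"y":0,"z":0.03,"yaw":0},
    {"claw":-0.8,"x":0,"y":0,"z":0.07,"yaw":0},
    {"claw":-0.8,"x":0,"y":0,"z":0.1,"yaw":0},
    {"claw":-0.8,"x":0,"y":0,"z":0.12,"yaw":0},
    {"claw":-0.8,"x":0,"y":0,"z":0.12,"yaw":0},
    {"claw":-0.8,"x":0,"y":0,"z":0.12,"yaw":0}
  ]
}}

```text
t: 11.0
position: [613.7, 75.3, 260.2]
eef_rot: [0.738, 0.675, 0.0, -0.0]
force: [0.8, 0.4, -0.5]
opening: 0.242
```

```bash
python3 - <<'E'
from h import *
go([614.6,76,234.4]); s=manip.sense(); print(s["force"],s["torque"],s["opening"])
for c in ("top","scene"):
    p=imaging.get_image(c); save(p,c+"3.png")
    for n in["meter_tip","meter_center","port_left_top"]:
        r=models.mark_of(p,n)
        print(c,n,[(np.round(w(p,d["location"]),1).tolist(),round(d["confidence"],2),px(p,w(p,d["location"])).round().tolist()) for d in r[:2]])
a=cv2.imread("pics/top3.png")[110:250,170:350];b=cv2.imread("pics/scene3.png")[110:250,190:370]
cv2.imwrite("pics/a3.png",cv2.resize(np.hstack([a,b]),None,fx=2.2,fy=2.2,interpolation=cv2.INTER_CUBIC))
E
```

```text
pos [613.7  75.3 260.2] t 11.0 f [ 0.8  0.4 -0.5] tooly -5.14 zax [ 0.  0. -1.]
units [0.003  0.0033 0.1031] yaw to -4.95: -0.0032
[ 0.84714823  0.39261476 -0.48560741] [-0.04890291 -0.09084921 -0.00678093] 0.2421460797365206
top meter_tip []
top meter_center []
top port_left_top [([415.3, -355.5, 75.1], 0.24, [390.0, 278.0])]
scene meter_tip [([609.8, 76.7, 151.2], 0.6, [276.0, 184.0]), ([413.0, -356.5, 75.1], 0.6, [117.0, 188.0])]
scene meter_center [([596.0, -127.4, 123.0], 0.69, [203.0, 205.0]), ([613.5, 78.4, 224.3], 0.42, [278.0, 166.0])]
scene port_left_top [([615.8, 79.1, 124.3], 0.57, [277.0, 192.0])]
```

View pics/a3.png

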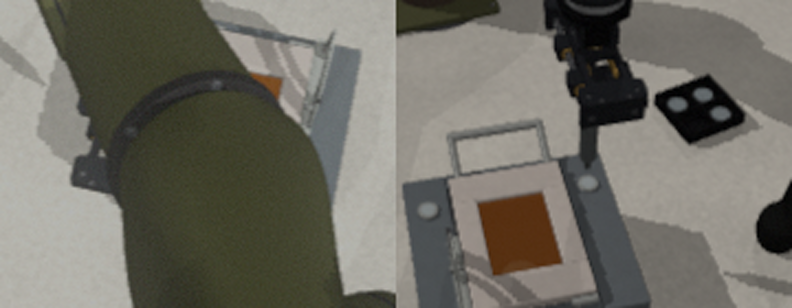

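{"method": "servo_tool", "body": {
  "series": [
    {"claw":-0.8,"x":0.004,"y":0.003,"z":0.03,"yaw":0},
    {"claw":-0.8,"x":0.004,"y":0.003,"z":0.06,"yaw":0},
    {"claw":-0.8,"x":0.004,"y":0.003,"z":0.08,"yaw":0},
    {"claw":-0.8,"x":0.004,"y":0.003,"z":0.088,"yaw":0},
    {"claw":-0.8,"x":0.004,"y":0.003,"z":0.088,"yaw":0}
  ]
}}

```text
t: 11.9
position: [614.3, 76.2, 237.6]
eef_rot: [0.738, 0.675, -0.0, -0.0]
force: [0.5, 0.7, -0.6]
opening: 0.242
```

{"method": "servo_tool", "body": {
  "series": [
    {"claw":-0.8,"x":0,"y":0,"z":0.004,"yaw":0},
    {"claw":-0.8,"x":0,"y":0,"z":0.008,"yaw":0},
    {"claw":-0.8,"x":0,"y":0,"z":0.008,"yaw":0}
  ]
}}

```text
t: 12.2
position: [614.6, 76.3, 236.3]
eef_rot: [0.738, 0.675, 0.0, 0.0]
force: [-0.4, -0.5, -0.4]
opening: 0.246
```

{"method": "servo_tool", "body": {
  "series": [
    {"claw":-0.8,"x":0,"y":0,"z":0.004,"yaw":0},
    {"claw":-0.8,"x":0,"y":0,"z":0.004,"yaw":0}
  ]
}}

```text
t: 12.4
position: [614.5, 76.3, 235.2]
eef_rot: [0.738, 0.675, -0.0, 0.0]
force: [-1.3, -0.9, -2.1]
opening: 0.239
```

{"method": "servo_tool", "body": {
  "series": [
    {"claw":-0.8,"x":0,"y":0,"z":0.004,"yaw":0},
    {"claw":-0.8,"x":0,"y":0,"z":0.004,"yaw":0}
  ]
}}

```text
t: 12.6
position: [614.6, 76.4, 234.5]
eef_rot: [0.738, 0.675, 0.0, 0.0]
force: [-0.1, -0.3, 1.8]
opening: 0.236
```

{"method": "servo_tool", "body": {
  "series": [
    {"claw":-0.8,"x":0,"y":0,"z":0.003,"yaw":0},
    {"claw":-0.8,"x":0,"y":0,"z":0.003,"yaw":0},
    {"claw":-0.8,"x":0,"y":0,"z":0.003,"yaw":0}
  ]
}}

```text
t: 12.9
position: [614.8, 76.5, 234.4]
eef_rot: [0.738, 0.675, 0.0, 0.0]
force: [-1.1, -0.2, 5.8]
opening: 0.241
```

{"method": "servo_tool", "body": {
  "series": [
    {"claw":-0.8,"x":0,"y":0,"z":0,"yaw":0},
    {"claw":-0.8,"x":0,"y":0,"z":0,"yaw":0},
    {"claw":-0.8,"x":0,"y":0,"z":0,"yaw":0},
    {"claw":-0.8,"x":0,"y":0,"z":0,"yaw":0},
    {"claw":-0.8,"x":0,"y":0,"z":0,"yaw":0}
  ]
}}

```text
t: 13.4
position: [614.8, 76.5, 234.4]
eef_rot: [0.738, 0.675, 0.0, 0.0]
force: [-1.3, -0.3, 5.6]
opening: 0.24
```

```bash
python3 - <<'E'
from h import *
p=imaging.get_image("scene"); save(p,"s4.png"); print(px(p,[614.8,76.5,124]),px(p,[614.8,76.5,144]))
b=cv2.imread("pics/s4.png")[145:215,235:325]
cv2.imwrite("pics/a4.png",cv2.resize(b,None,fx=7,fy=7,interpolation=cv2.INTER_CUBIC))
go([597,-126.8,265])
E
```

```text
[276.22725834 191.88642103] [276.46734764 187.1449682 ]
pos [614.8  76.5 234.4] t 13.45 f [-0.9 -0.1  5.3] tooly -5.14 zax [ 0.001  0.    -1.   ]
units [-0.8161  0.002  -0.1225] yaw to -4.95: -0.0032
```

View pics/a4.png

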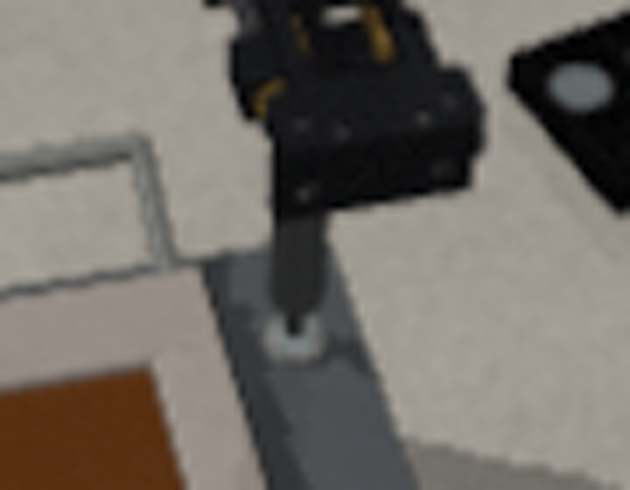

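```bash
python3 - <<'E'
from h import *
P={c:imaging.get_image(c) for c in("scene","top")}
for c,o in(("scene","scene0.png"),("top","top0.png")):
    im=cv2.imread("pics/"+o); g=cv2.GaussianBlur(cv2.cvtColor(im,cv2.COLOR_BGR2GRAY),(0,0),.6).astype(float)
    for X in([614.6,76,124],[597,-126.8,124]):
        u,v=px(P[c],X); x0,y0=int(u)-9,int(v)-9; a=g[y0:y0+19,x0:x0+19]
        m=(a>(np.median(a)+a.max())/2).astype(np.uint8); n,l,st,ce=cv2.connectedComponentsWithStats(m)
        k=min(range(1,n),key=lambda i:np.hypot(*(ce[i]-[9,9]))); ww=(a-np.median(a)).clip(0)*(cv2.dilate((l==k).astype(np.uint8),np.ones((3,3))))
        yy,xx=np.mgrid[:19,:19]; q=np.array([x0+(ww*xx).sum()/ww.sum(),y0+(ww*yy).sum()/ww.sum()])
        # ray to z=123
        K=np.array(P[c]["intrinsics"]);R=np.array(P[c]["R"]);C=-R.T@np.array(P[c]["t"]); d=R.T@np.linalg.inv(K)@np.array([*q,1]); Z=C+d*(122.5-C[2])/d[2]
        print(c,X,"pred",(u.round(1),v.round(1)),"blob",q.round(2),st[k].tolist(),"world",Z.round(1))
E
```

```text
scene [614.6, 76, 124] pred (np.float64(276.0), np.float64(191.9)) blob [276.66 192.74] [6, 9, 8, 5, 30] world [616.9  77.1 122.5]
scene [597, -126.8, 124] pred (np.float64(203.6), np.float64(204.6)) blob [203.58 205.43] [6, 8, 8, 6, 36] world [ 598.7 -127.3  122.5]
top [614.6, 76, 124] pred (np.float64(234.5), np.float64(179.5)) blob [234.88 178.59] [6, 5, 9, 8, 58] world [617.6  75.5 122.5]
top [597, -126.8, 124] pred (np.float64(311.4), np.float64(195.5)) blob [312.39 194.78] [7, 5, 8, 8, 50] world [ 599.5 -129.4  122.5]
```

The blobs in both views put the window about 2.5 mm further out than the tip. I'll lift, centre it, and rest it again.

{"method": "servo_tool", "body": {
  "series": [
    {"claw":-0.8,"x":0,"y":0,"z":-0.016,"yaw":0},
    {"claw":-0.8,"x":0,"y":0,"z":-0.024,"yaw":0},
    {"claw":-0.8,"x":0,"y":0.009,"z":-0.024,"yaw":0},
    {"claw":-0.8,"x":0,"y":0.009,"z":-0.02,"yaw":0},
    {"claw":-0.8,"x":0,"y":0.009,"z":-0.012,"yaw":0},
    {"claw":-0.8,"x":0,"y":0.009,"z":-0.006,"yaw":0},
    {"claw":-0.8,"x":0,"y":0.009,"z":-0.003,"yaw":0},
    {"claw":-0.8,"x":0,"y":0.009,"z":-0.001,"yaw":0},
    {"claw":-0.8,"x":0,"y":0.009,"z":-0.001,"yaw":0},
    {"claw":-0.8,"x":0,"y":0.009,"z":-0.001,"yaw":0}
  ]
}}

```text
t: 14.55
position: [616.8, 76.2, 234.4]
eef_rot: [0.738, 0.675, 0.0, 0.0]
force: [-2.0, -0.2, 5.6]
opening: 0.238
```

{"method": "servo_tool", "body": {
  "series": [
    {"claw":-0.8,"x":0,"y":0,"z":0,"yaw":0},
    {"claw":-0.8,"x":0,"y":0,"z":0,"yaw":0},
    {"claw":-0.8,"x":0,"y":0,"z":0,"yaw":0},
    {"claw":-0.8,"x":0,"y":0,"z":0,"yaw":0},
    {"claw":-0.8,"x":0,"y":0,"z":0,"yaw":0}
  ]
}}

```text
t: 15.05
position: [616.7, 76.2, 234.4]
eef_rot: [0.738, 0.675, 0.0, 0.0]
force: [-1.0, -1.8, 4.5]
opening: 0.234
```

```bash
python3 - <<'E'
from h import *
go([599.1,-127.8,265])
p=imaging.get_image("scene"); save(p,"s5.png")
b=cv2.imread("pics/s5.png")[145:215,235:325]
cv2.imwrite("pics/a5.png",cv2.resize(b,None,fx=7,fy=7,interpolation=cv2.INTER_CUBIC))
E
```

```text
pos [616.7  76.2 234.4] t 15.05 f [-1.  -1.8  4.5] tooly -5.14 zax [ 0. -0. -1.]
units [-0.819   0.0028 -0.1222] yaw to -4.95: -0.0031
```

View pics/a5.png

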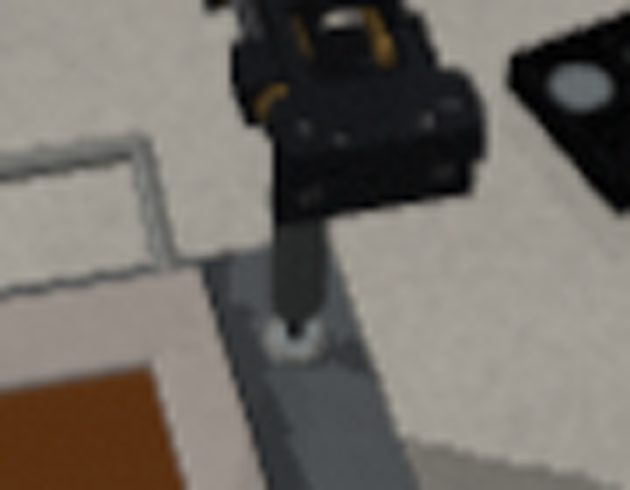

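The tip rests centred on the left window at about (293,332). Now the right port.

{"method": "servo_tool", "body": {
  "series": [
    {"claw":-0.8,"x":0,"y":0,"z":-0.03,"yaw":0},
    {"claw":-0.8,"x":0,"y":0,"z":-0.08,"yaw":0},
    {"claw":-0.8,"x":-0.05,"y":0,"z":-0.13,"yaw":0},
    {"claw":-0.8,"x":-0.14,"y":0.001,"z":-0.14,"yaw":0},
    {"claw":-0.8,"x":-0.26,"y":0.002,"z":-0.14,"yaw":0},
    {"claw":-0.8,"x":-0.4,"y":0.003,"z":-0.14,"yaw":0},
    {"claw":-0.8,"x":-0.54,"y":0.003,"z":-0.14,"yaw":0},
    {"claw":-0.8,"x":-0.68,"y":0.003,"z":-0.14,"yaw":0},
    {"claw":-0.8,"x":-0.78,"y":0.003,"z":-0.14,"yaw":0},
    {"claw":-0.8,"x":-0.819,"y":0.003,"z":-0.14,"yaw":0}
  ]
}}

```text
t: 16.1
position: [598.5, -133.0, 269.4]
eef_rot: [0.74, 0.672, -0.001, 0.001]
force: [0.0, -0.4, 0.4]
opening: 0.243
```

{"method": "servo_tool", "body": {
  "series": [
    {"claw":-0.8,"x":0,"y":0,"z":0.01,"yaw":0},
    {"claw":-0.8,"x":0,"y":0,"z":0.04,"yaw":0},
    {"claw":-0.8,"x":0,"y":0,"z":0.08,"yaw":0},
    {"claw":-0.8,"x":0,"y":0,"z":0.1,"yaw":0},
    {"claw":-0.8,"x":0,"y":0,"z":0.11,"yaw":0},
    {"claw":-0.8,"x":0,"y":0,"z":0.11,"yaw":0},
    {"claw":-0.8,"x":0,"y":0,"z":0.11,"yaw":0}
  ]
}}

```text
t: 16.8
position: [599.4, -127.6, 241.3]
eef_rot: [0.738, 0.675, 0.0, 0.0]
force: [0.4, 0.6, 0.3]
opening: 0.24
```

```bash
python3 - <<'E'
from h import *
go([599.1,-127.8,234.5])
p=imaging.get_image("scene"); save(p,"s6.png")
b=cv2.imread("pics/s6.png")[160:230,160:250]
cv2.imwrite("pics/a6.png",cv2.resize(b,None,fx=7,fy=7,interpolation=cv2.INTER_CUBIC))
E
```

```text
pos [ 599.4 -127.6  241.3] t 16.8 f [0.4 0.6 0.3] tooly -5.11 zax [ 0. -0. -1.]
units [-0.0008 -0.001   0.0272] yaw to -4.95: -0.0027
```

View pics/a6.png

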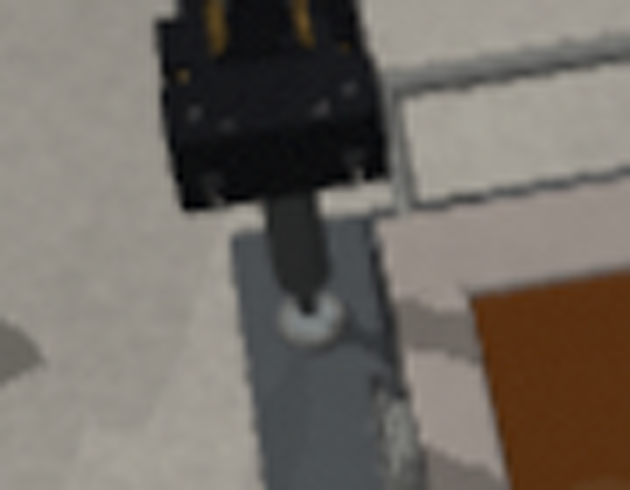

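{"method": "servo_tool", "body": {
  "series": [
    {"claw":-0.8,"x":0,"y":0,"z":0.008,"yaw":0},
    {"claw":-0.8,"x":0,"y":0,"z":0.016,"yaw":0},
    {"claw":-0.8,"x":0,"y":0,"z":0.022,"yaw":0},
    {"claw":-0.8,"x":0,"y":0,"z":0.025,"yaw":0},
    {"claw":-0.8,"x":0,"y":0,"z":0.027,"yaw":0},
    {"claw":-0.8,"x":0,"y":0,"z":0.027,"yaw":0},
    {"claw":-0.8,"x":0,"y":0,"z":0.027,"yaw":0}
  ]
}}

```text
t: 17.55
position: [599.2, -127.9, 234.5]
eef_rot: [0.738, 0.675, 0.0, 0.0]
force: [0.5, 0.3, 0.3]
opening: 0.239
```

{"method": "servo_tool", "body": {
  "series": [
    {"claw":-0.8,"x":0,"y":0,"z":0.003,"yaw":0},
    {"claw":-0.8,"x":0,"y":0,"z":0.003,"yaw":0},
    {"claw":-0.8,"x":0,"y":0,"z":0.003,"yaw":0}
  ]
}}

```text
t: 17.85
position: [599.4, -127.9, 234.4]
eef_rot: [0.738, 0.675, 0.0, 0.0]
force: [-1.5, 0.6, 5.4]
opening: 0.245
```

{"method": "servo_tool", "body": {
  "series": [
    {"claw":-0.8,"x":0,"y":0,"z":0,"yaw":0},
    {"claw":-0.8,"x":0,"y":0,"z":0,"yaw":0},
    {"claw":-0.8,"x":0,"y":0,"z":0,"yaw":0},
    {"claw":-0.8,"x":0,"y":0,"z":0,"yaw":0},
    {"claw":-0.8,"x":0,"y":0,"z":0,"yaw":0},
    {"claw":-0.8,"x":0,"y":0,"z":0,"yaw":0}
  ]
}}

```text
t: 18.45
position: [599.4, -127.9, 234.4]
eef_rot: [0.738, 0.675, 0.0, 0.0]
force: [-1.9, -0.9, 5.8]
opening: 0.242
```

```bash
python3 - <<'E'
from h import *
go([413.3,-356.1,265])
p=imaging.get_image("scene"); save(p,"s7.png")
b=cv2.imread("pics/s7.png")[160:230,160:250]
cv2.imwrite("pics/a7.png",cv2.resize(b,None,fx=7,fy=7,interpolation=cv2.INTER_CUBIC))
E
```

```text
pos [ 599.4 -127.9  234.4] t 18.45 f [-1.9 -0.9  5.8] tooly -5.14 zax [ 0.001 -0.    -1.   ]
units [-0.976  -0.6595 -0.1226] yaw to -4.95: -0.0032
```

View pics/a7.png

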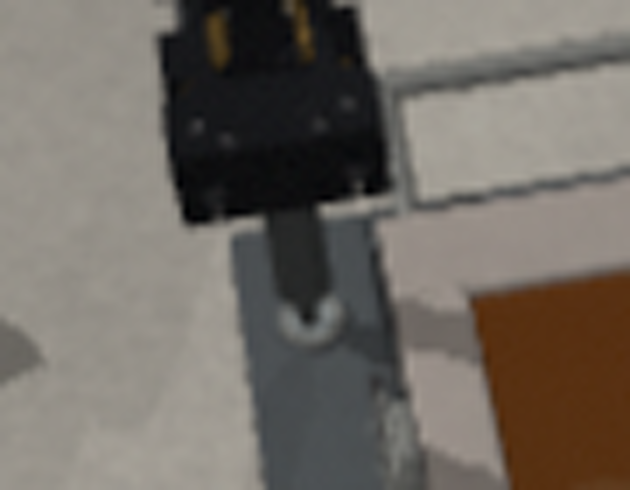

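The tip is on the right window, with its end at about (308,318). Now lift and return to the holder.

{"method": "servo_tool", "body": {
  "series": [
    {"claw":-0.8,"x":0,"y":0,"z":-0.03,"yaw":0},
    {"claw":-0.8,"x":-0.02,"y":-0.014,"z":-0.08,"yaw":0},
    {"claw":-0.8,"x":-0.1,"y":-0.07,"z":-0.12,"yaw":0},
    {"claw":-0.8,"x":-0.22,"y":-0.15,"z":-0.12,"yaw":0},
    {"claw":-0.8,"x":-0.36,"y":-0.245,"z":-0.12,"yaw":0},
    {"claw":-0.8,"x":-0.5,"y":-0.34,"z":-0.12,"yaw":0},
    {"claw":-0.8,"x":-0.64,"y":-0.435,"z":-0.12,"yaw":0},
    {"claw":-0.8,"x":-0.78,"y":-0.53,"z":-0.12,"yaw":0},
    {"claw":-0.8,"x":-0.9,"y":-0.61,"z":-0.12,"yaw":0},
    {"claw":-0.8,"x":-0.976,"y":-0.66,"z":-0.12,"yaw":0}
  ]
}}

```text
t: 19.5
position: [410.1, -359.5, 264.3]
eef_rot: [0.74, 0.673, -0.001, 0.0]
force: [0.2, -0.9, -0.6]
opening: 0.237
```

{"method": "servo_tool", "body": {
  "series": [
    {"claw":-0.8,"x":0,"y":0,"z":0.03,"yaw":0},
    {"claw":-0.8,"x":0,"y":0,"z":0.08,"yaw":0},
    {"claw":-0.8,"x":0,"y":0,"z":0.14,"yaw":0},
    {"claw":-0.8,"x":0,"y":0,"z":0.18,"yaw":0},
    {"claw":-0.8,"x":0,"y":0,"z":0.2,"yaw":0},
    {"claw":-0.8,"x":0,"y":0,"z":0.2,"yaw":0},
    {"claw":-0.8,"x":0,"y":0,"z":0.2,"yaw":0},
    {"claw":-0.8,"x":0,"y":0,"z":0.2,"yaw":0}
  ]
}}

```text
t: 20.3
position: [413.5, -356.2, 214.3]
eef_rot: [0.738, 0.675, 0.0, 0.001]
force: [-0.4, -0.5, -0.8]
opening: 0.242
```

```bash
python3 - <<'E'
from h import *
go([413.3,-356.1,188])
E
```

```text
pos [ 413.5 -356.2  214.3] t 20.3 f [-0.4 -0.5 -0.8] tooly -5.12 zax [ 0.001 -0.001 -1.   ]
units [ 0.0002 -0.001   0.1051] yaw to -4.95: -0.0028
```

{"method": "servo_tool", "body": {
  "series": [
    {"claw":-0.8,"x":0,"y":-0.001,"z":0.04,"yaw":0},
    {"claw":-0.8,"x":0,"y":-0.001,"z":0.08,"yaw":0},
    {"claw":-0.8,"x":0,"y":-0.001,"z":0.11,"yaw":0},
    {"claw":-0.8,"x":0,"y":-0.001,"z":0.125,"yaw":0},
    {"claw":-0.8,"x":0,"y":-0.001,"z":0.135,"yaw":0},
    {"claw":-0.8,"x":0,"y":-0.001,"z":0.145,"yaw":0},
    {"claw":-0.8,"x":0,"y":-0.001,"z":0.155,"yaw":0},
    {"claw":-0.8,"x":0,"y":-0.001,"z":0.155,"yaw":0}
  ]
}}

```text
t: 21.1
position: [412.7, -356.1, 174.8]
eef_rot: [0.738, 0.675, -0.0, -0.0]
force: [-0.1, 0.4, -0.3]
opening: 0.236
```

{"method": "servo_tool", "body": {
  "series": [
    {"claw":-0.8,"x":0,"y":0,"z":0.015,"yaw":0},
    {"claw":-0.8,"x":0,"y":0,"z":0.03,"yaw":0},
    {"claw":-0.8,"x":0,"y":0,"z":0.045,"yaw":0},
    {"claw":-0.8,"x":0,"y":0,"z":0.06,"yaw":0},
    {"claw":-0.8,"x":0,"y":0,"z":0.06,"yaw":0}
  ]
}}

```text
t: 21.6
position: [412.4, -355.9, 159.4]
eef_rot: [0.738, 0.675, -0.0, -0.001]
force: [0.4, -0.1, -0.6]
opening: 0.242
```

{"method": "servo_tool", "body": {
  "series": [
    {"claw":-0.8,"x":0,"y":0.002,"z":0.02,"yaw":0},
    {"claw":-0.8,"x":0,"y":0.002,"z":0.05,"yaw":0},
    {"claw":-0.8,"x":0,"y":0.002,"z":0.08,"yaw":0},
    {"claw":-0.8,"x":0,"y":0.002,"z":0.11,"yaw":0},
    {"claw":-0.8,"x":0,"y":0.002,"z":0.135,"yaw":0},
    {"claw":-0.8,"x":0,"y":0.002,"z":0.148,"yaw":0},
    {"claw":-0.8,"x":0,"y":0.002,"z":0.148,"yaw":0},
    {"claw":-0.8,"x":0,"y":0.002,"z":0.148,"yaw":0}
  ]
}}

```text
t: 22.4
position: [413.4, -356.2, 123.0]
eef_rot: [0.738, 0.675, 0.0, 0.0]
force: [0.3, -0.3, -0.8]
opening: 0.244
```

{"method": "servo_tool", "body": {
  "series": [
    {"claw":-0.8,"x":0,"y":0,"z":0.006,"yaw":0},
    {"claw":-0.8,"x":0,"y":0,"z":0.01,"yaw":0},
    {"claw":-0.8,"x":0,"y":0,"z":0.01,"yaw":0}
  ]
}}

```text
t: 22.7
position: [413.3, -356.2, 120.5]
eef_rot: [0.738, 0.675, 0.0, 0.0]
force: [-0.3, -0.3, -1.1]
opening: 0.24
```

{"method": "servo_tool", "body": {
  "series": [
    {"claw":-0.6,"x":0,"y":0,"z":0,"yaw":0},
    {"claw":-0.5,"x":0,"y":0,"z":0,"yaw":0},
    {"claw":-0.3,"x":0,"y":0,"z":0,"yaw":0},
    {"claw":0,"x":0,"y":0,"z":0,"yaw":0},
    {"claw":0,"x":0,"y":0,"z":0,"yaw":0}
  ]
}}

```text
t: 23.2
position: [413.3, -356.2, 120.5]
eef_rot: [0.738, 0.675, 0.0, 0.0]
force: [-0.9, -0.8, -0.4]
opening: 0.49
```

Released. Now I'll raise clear (fingertips above 160) and look.

{"method": "servo_tool", "body": {
  "series": [
    {"claw":0,"x":0,"y":0,"z":-0.03,"yaw":0},
    {"claw":0,"x":0,"y":0,"z":-0.09,"yaw":0},
    {"claw":0,"x":0,"y":0,"z":-0.18,"yaw":0},
    {"claw":0,"x":0,"y":0,"z":-0.3,"yaw":0},
    {"claw":0,"x":0,"y":0,"z":-0.42,"yaw":0},
    {"claw":0,"x":0,"y":0,"z":-0.5,"yaw":0},
    {"claw":0,"x":0,"y":0,"z":-0.52,"yaw":0},
    {"claw":0,"x":0,"y":0,"z":-0.52,"yaw":0}
  ]
}}

```text
t: 24.0
position: [413.4, -356.3, 251.1]
eef_rot: [0.738, 0.675, 0.0, 0.001]
force: [0.0, -0.9, -0.2]
opening: 0.502
```

```bash
python3 - <<'E'
from h import *
p=imaging.get_image("top"); a=p["color"][200:340,300:480]
q=imaging.get_image("scene"); b=q["color"][110:250,40:220]
for n in["meter_tip","meter_center","meter"]:
    print(n,[(np.round(w(q,d["location"]),1).tolist(),round(d["confidence"],2)) for d in models.mark_of(q,n)[:2]])
cv2.imwrite("pics/a8.png",cv2.cvtColor(cv2.resize(np.hstack([a,b]),None,fx=2.2,fy=2.2,interpolation=cv2.INTER_CUBIC),cv2.COLOR_RGB2BGR))
# bar blob: refine with pre-scene images
th=-.0864; c,s=np.cos(th),np.sin(th)
for bx,by,z in((512.8,-16,150),):
    print("bar px",px(p,[bx,by,z]),px(q,[bx,by,z]))
go([513,-16.5,250])
E
```

```text
meter_tip []
meter_center [([412.4, -354.7, 84.8], 0.74)]
meter [([417.3, -356.2, 9.3], 0.59)]
bar px [265.20659538 221.0126618 ] [234.02126043 167.75028925]
pos [ 412.7 -355.8  249.4] t 24.25 f [-0.1 -0.4 -0. ] tooly -5.12 zax [-0.002  0.001 -1.   ]
units [ 1.3877  0.2786 -0.0016] yaw to -4.95: -0.0029
```

View pics/a8.png

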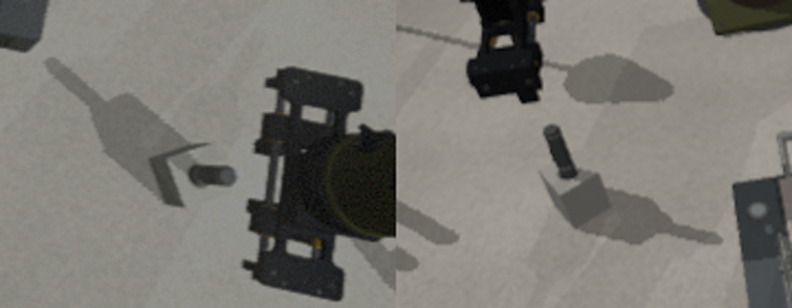

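```bash
python3 - <<'E'
import cv2,numpy as np
a=cv2.imread("pics/top0.png")[205:235,235:300]; b=cv2.imread("pics/scene0.png")[155:195,205:265]
a=cv2.resize(a,None,fx=9,fy=9,interpolation=cv2.INTER_CUBIC); b=cv2.resize(b,None,fx=7,fy=7,interpolation=cv2.INTER_CUBIC)
h=np.zeros((a.shape[0]+b.shape[0],max(a.shape[1],b.shape[1]),3),np.uint8); h[:a.shape[0],:a.shape[1]]=a; h[a.shape[0]:,:b.shape[1]]=b
cv2.imwrite("pics/bar.png",np.clip(h*1.3,0,255).astype(np.uint8)); print(a.shape)
E
```

```text
(270, 585, 3)
```

View pics/bar.png

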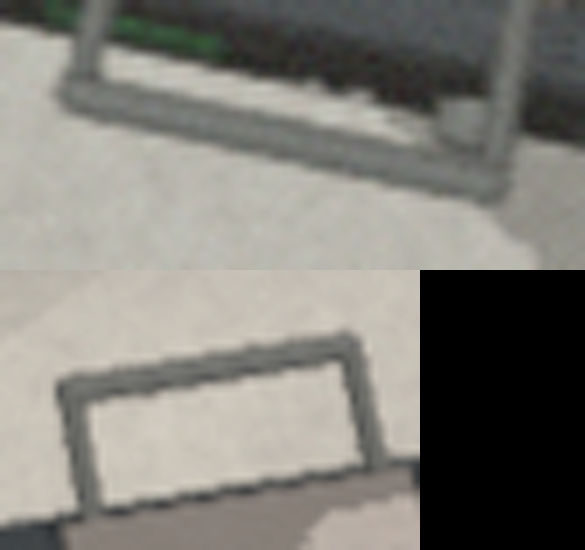

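```bash
python3 - <<'E'
from h import *
for c,q in(("top",(266.06,219.7)),("scene",(234.2,167.8))):
    P=imaging.get_image(c);K=np.array(P["intrinsics"]);R=np.array(P["R"]);C=-R.T@np.array(P["t"]); d=R.T@np.linalg.inv(K)@np.array([*q,1]); print(c,(C+d*(150-C[2])/d[2]).round(1))
go([514.5,-17,250])
E
```

```text
top [516.3 -17.7 150. ]
scene [513.1 -15.6 150. ]
pos [ 412.9 -355.9  249.7] t 24.35 f [-0.3  0.2 -1.5] tooly -5.13 zax [-0.001  0.001 -1.   ]
units [ 1.3865e+00  2.8350e-01 -5.0000e-04] yaw to -4.95: -0.0029
```

{"method": "servo_tool", "body": {
  "series": [
    {"claw":-0.2,"x":0.06,"y":0.01,"z":0,"yaw":0},
    {"claw":-0.2,"x":0.16,"y":0.03,"z":0,"yaw":0},
    {"claw":-0.2,"x":0.3,"y":0.06,"z":0,"yaw":0},
    {"claw":-0.2,"x":0.44,"y":0.09,"z":0,"yaw":0},
    {"claw":-0.2,"x":0.58,"y":0.12,"z":0,"yaw":0},
    {"claw":-0.2,"x":0.72,"y":0.15,"z":0,"yaw":0},
    {"claw":-0.2,"x":0.86,"y":0.18,"z":0,"yaw":0},
    {"claw":-0.2,"x":0.95,"y":0.2,"z":0,"yaw":0},
    {"claw":-0.2,"x":1.0,"y":0.21,"z":0,"yaw":-0.003},
    {"claw":-0.2,"x":1.0,"y":0.21,"z":0,"yaw":-0.003}
  ]
}}

```text
t: 25.35
position: [488.3, -109.4, 250.6]
eef_rot: [0.736, 0.677, 0.0, -0.0]
force: [-0.8, -0.2, 0.1]
opening: 0.401
```

{"method": "servo_tool", "body": {
  "series": [
    {"claw":-0.2,"x":0.06,"y":0.01,"z":0,"yaw":0},
    {"claw":-0.2,"x":0.16,"y":0.03,"z":0,"yaw":0},
    {"claw":-0.2,"x":0.27,"y":0.055,"z":0.01,"yaw":0},
    {"claw":-0.2,"x":0.35,"y":0.07,"z":0.05,"yaw":0},
    {"claw":-0.2,"x":0.387,"y":0.073,"z":0.1,"yaw":0},
    {"claw":-0.2,"x":0.387,"y":0.073,"z":0.16,"yaw":0},
    {"claw":-0.2,"x":0.387,"y":0.073,"z":0.2,"yaw":0},
    {"claw":-0.2,"x":0.387,"y":0.073,"z":0.2,"yaw":0},
    {"claw":-0.2,"x":0.387,"y":0.073,"z":0.2,"yaw":0}
  ]
}}

```text
t: 26.25
position: [514.4, -18.1, 200.5]
eef_rot: [0.738, 0.675, -0.0, 0.0]
force: [0.7, 1.0, 0.0]
opening: 0.397
```

```bash
python3 - <<'E'
from h import *
go([514.7,-17,145])
print(manip.sense()["opening"])
p=imaging.get_image("top"); a=p["color"][170:270,190:330]
q=imaging.get_image("scene"); b=q["color"][120:220,170:310]
cv2.imwrite("pics/a9.png",cv2.cvtColor(cv2.resize(np.hstack([a,b]),None,fx=2.8,fy=2.8,interpolation=cv2.INTER_CUBIC),cv2.COLOR_RGB2BGR))
E
```

```text
pos [514.4 -18.1 200.5] t 26.25 f [0.7 1.  0. ] tooly -5.05 zax [-0.    -0.001 -1.   ]
units [0.0046 0.0009 0.2221] yaw to -4.95: -0.0017
0.397235427841258
```

View pics/a9.png

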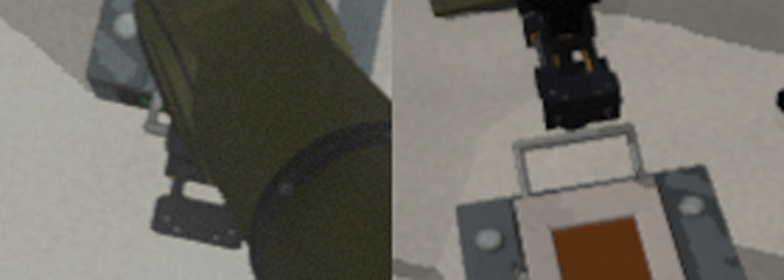

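The gripper is centred above the bar (right panel: fingers at (578,110), bar at (578,140)). Descending.

{"method": "servo_tool", "body": {
  "series": [
    {"claw":-0.2,"x":0.004,"y":0.001,"z":0.04,"yaw":0},
    {"claw":-0.2,"x":0.004,"y":0.001,"z":0.09,"yaw":0},
    {"claw":-0.2,"x":0.004,"y":0.001,"z":0.13,"yaw":0},
    {"claw":-0.2,"x":0.004,"y":0.001,"z":0.16,"yaw":0},
    {"claw":-0.2,"x":0.004,"y":0.001,"z":0.19,"yaw":0},
    {"claw":-0.2,"x":0.004,"y":0.001,"z":0.21,"yaw":0},
    {"claw":-0.2,"x":0.004,"y":0.001,"z":0.22,"yaw":0},
    {"claw":-0.2,"x":0.004,"y":0.001,"z":0.22,"yaw":0},
    {"claw":-0.2,"x":0.004,"y":0.001,"z":0.22,"yaw":0}
  ]
}}

```text
t: 27.25
position: [515.0, -16.1, 145.7]
eef_rot: [0.737, 0.676, 0.0, 0.0]
force: [0.3, -1.0, 1.2]
opening: 0.397
```

```bash
python3 - <<'E'
from h import *
go([514.7,-17,145])
q=imaging.get_image("scene"); b=q["color"][120:220,170:310]
cv2.imwrite("pics/a10.png",cv2.cvtColor(cv2.resize(b,None,fx=5,fy=5,interpolation=cv2.INTER_CUBIC),cv2.COLOR_RGB2BGR))
E
```

```text
pos [515.  -16.1 145.7] t 27.25 f [ 0.3 -1.   1.2] tooly -4.96 zax [ 0. -0. -1.]
units [-0.0038 -0.0007  0.0026] yaw to -4.95: -0.0001
```

View pics/a10.png

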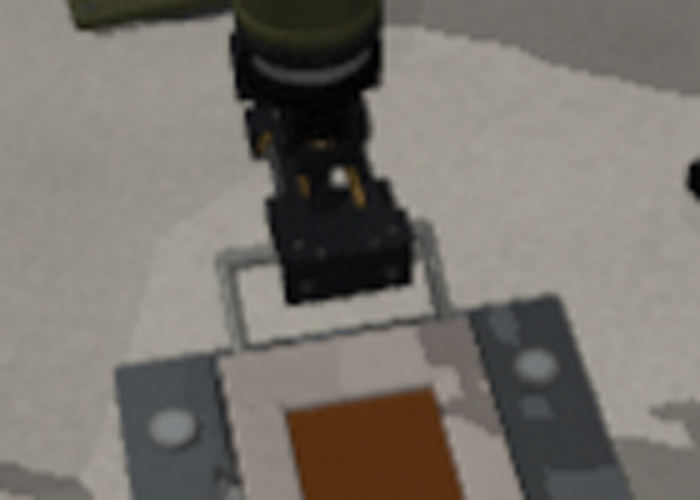

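{"method": "servo_tool", "body": {
  "series": [
    {"claw":-0.5,"x":0,"y":0,"z":0.002,"yaw":0},
    {"claw":-0.65,"x":0,"y":0,"z":0.002,"yaw":0},
    {"claw":-0.75,"x":0,"y":0,"z":0.002,"yaw":0},
    {"claw":-0.9,"x":0,"y":0,"z":0.002,"yaw":0},
    {"claw":-1,"x":0,"y":0,"z":0.002,"yaw":0},
    {"claw":-1,"x":0,"y":0,"z":0.002,"yaw":0}
  ],
  "newtons": 15
}}

```text
t: 27.9
position: [515.6, -16.2, 145.1]
eef_rot: [0.737, 0.676, 0.001, 0.001]
force: [2.0, -0.2, -0.5]
opening: 0.124
```

```bash
python3 - <<'E'
from h import *
go([514.7,-17,145]);s=manip.sense();print(s["force"],s["torque"],s["opening"])
E
```

```text
pos [515.6 -16.2 145.1] t 27.9 f [ 2.  -0.2 -0.5] tooly -4.97 zax [ 0.002  0.    -1.   ]
units [-0.0037 -0.0032  0.0006] yaw to -4.95: -0.0004
[ 2.03237778 -0.24612807 -0.53505833] [-0.17337969 -0.55715642 -0.0301967 ] 0.12356699557288413
```

```bash
python3 - <<'E'
import numpy as np
r=np.hypot(262,24);a=np.arctan2(24,262)
for f in list(range(0,36,1)):
    t=np.radians(f)+a; print(f,round((262-r*np.cos(t))/250,3),round(-(r*np.sin(t)-24)/250,3),end=" | ")
E
```

```text
0 0.0 -0.0 | 1 0.002 -0.018 | 2 0.004 -0.037 | 3 0.006 -0.055 | 4 0.009 -0.073 | 5 0.012 -0.091 | 6 0.016 -0.109 | 7 0.02 -0.127 | 8 0.024 -0.145 | 9 0.028 -0.163 | 10 0.033 -0.181 | 11 0.038 -0.198 | 12 0.043 -0.216 | 13 0.048 -0.233 | 14 0.054 -0.251 | 15 0.061 -0.268 | 16 0.067 -0.285 | 17 0.074 -0.302 | 18 0.081 -0.319 | 19 0.088 -0.336 | 20 0.096 -0.353 | 21 0.104 -0.369 | 22 0.112 -0.386 | 23 0.121 -0.402 | 24 0.13 -0.418 | 25 0.139 -0.434 | 26 0.148 -0.45 | 27 0.158 -0.465 | 28 0.168 -0.481 | 29 0.178 -0.496 | 30 0.188 -0.511 | 31 0.199 -0.526 | 32 0.21 -0.541 | 33 0.221 -0.555 | 34 0.233 -0.57 | 35 0.245 -0.584 |
```

{"method": "servo_tool", "body": {
  "series": [
    {"claw":-1,"x":0,"y":0,"z":0,"yaw":0},
    {"claw":-1,"x":0,"y":0,"z":0,"yaw":0},
    {"claw":-1,"x":0,"y":0.002,"z":-0.018,"yaw":0},
    {"claw":-1,"x":0,"y":0.004,"z":-0.037,"yaw":0},
    {"claw":-1,"x":0,"y":0.006,"z":-0.055,"yaw":0},
    {"claw":-1,"x":0,"y":0.009,"z":-0.073,"yaw":0},
    {"claw":-1,"x":0,"y":0.012,"z":-0.091,"yaw":0},
    {"claw":-1,"x":0,"y":0.016,"z":-0.109,"yaw":0},
    {"claw":-1,"x":0,"y":0.02,"z":-0.127,"yaw":0},
    {"claw":-1,"x":0,"y":0.024,"z":-0.145,"yaw":0}
  ],
  "newtons": 30
}}

```text
t: 28.9
position: [521.3, -16.7, 180.8]
eef_rot: [0.737, 0.676, 0.0, 0.0]
force: [5.5, 0.4, -8.5]
opening: 0.116
```

```bash
python3 - <<'E'
from h import *
go([514.7,-17,145]);s=manip.sense();print(s["force"],s["torque"],s["opening"])
E
```

```text
pos [521.3 -16.7 180.8] t 28.9 f [ 5.5  0.4 -8.5] tooly -4.96 zax [ 0.  0. -1.]
units [-0.0035 -0.0262  0.1432] yaw to -4.95: -0.0002
[ 5.4907968   0.41972588 -8.53954096] [-0.15097505 -1.02214319 -0.00361163] 0.1162254520342673
```

{"method": "servo_tool", "body": {
  "series": [
    {"claw":-1,"x":0,"y":0.006,"z":-0.018,"yaw":0},
    {"claw":-1,"x":0,"y":0.012,"z":-0.036,"yaw":0},
    {"claw":-1,"x":0,"y":0.018,"z":-0.053,"yaw":0},
    {"claw":-1,"x":0,"y":0.023,"z":-0.071,"yaw":0},
    {"claw":-1,"x":0,"y":0.028,"z":-0.088,"yaw":0},
    {"claw":-1,"x":0,"y":0.034,"z":-0.106,"yaw":0},
    {"claw":-1,"x":0,"y":0.041,"z":-0.123,"yaw":0},
    {"claw":-1,"x":0,"y":0.047,"z":-0.14,"yaw":0},
    {"claw":-1,"x":0,"y":0.054,"z":-0.157,"yaw":0},
    {"claw":-1,"x":0,"y":0.061,"z":-0.174,"yaw":0}
  ]
}}

```text
t: 29.9
position: [536.0, -18.1, 224.8]
eef_rot: [0.737, 0.676, -0.0, 0.0]
force: [5.6, -0.2, -10.7]
opening: 0.119
```

```bash
cat >> h.py <<'E'
def lid(c=(515.8,-16.5,150),tcp0=(515.6,-16.2,145.1)):
    s=manip.sense(); p=s["position"]; d=p-np.array(tcp0); th=-.0864
    u=d[0]*np.cos(th)+d[1]*np.sin(th); a=np.degrees(np.arctan2(24+d[2],262-u))-5.234
    print("u",u.round(1),"dz",d[2].round(1),"angle",a.round(2),"r",np.hypot(24+d[2],262-u).round(1),"f",s["force"].round(1),"open",s["opening"].round(3),"t",s["t"])
E
python3 -c "
from h import *
lid()"
```

```text
Traceback (most recent call last):
  File "h.py", line 16, in lid
    print("u",u.round(1),"dz",d[2].round(1),"angle",a.round(2),"r",np.hypot(24+d[2],262-u).round(1),"f",s["force"].round(1),"open",s["opening"].round(3),"t",s["t"])
                                                                                                                                   ^^^^^^^^^^^^^^^^^^
AttributeError: 'float' object has no attribute 'round'
```

{"method": "servo_tool", "body": {
  "series": [
    {"claw":-1,"x":0,"y":0.008,"z":-0.017,"yaw":0},
    {"claw":-1,"x":0,"y":0.016,"z":-0.034,"yaw":0},
    {"claw":-1,"x":0,"y":0.025,"z":-0.05,"yaw":0},
    {"claw":-1,"x":0,"y":0.033,"z":-0.067,"yaw":0},
    {"claw":-1,"x":0,"y":0.042,"z":-0.083,"yaw":0},
    {"claw":-1,"x":0,"y":0.051,"z":-0.099,"yaw":0},
    {"claw":-1,"x":0,"y":0.06,"z":-0.115,"yaw":0},
    {"claw":-1,"x":0,"y":0.069,"z":-0.131,"yaw":0},
    {"claw":-1,"x":0,"y":0.079,"z":-0.146,"yaw":0},
    {"claw":-1,"x":0,"y":0.089,"z":-0.162,"yaw":0}
  ]
}}

```text
t: 30.9
position: [557.9, -20.2, 264.5]
eef_rot: [0.737, 0.676, -0.0, -0.0]
force: [7.4, -0.7, -14.1]
opening: 0.116
```

{"method": "servo_tool", "body": {
  "series": [
    {"claw":-1,"x":0,"y":0,"z":0,"yaw":0},
    {"claw":-1,"x":0,"y":0,"z":0,"yaw":0}
  ]
}}

```text
t: 31.1
position: [558.0, -20.2, 264.5]
eef_rot: [0.737, 0.676, -0.0, -0.0]
force: [6.6, -0.3, -13.3]
opening: 0.115
```

```bash
sed -i 's/s\["opening"\].round(3)/round(float(s["opening"]),3)/' h.py
python3 - <<'E'
from h import *
lid()
for c in("scene","top"):
    q=imaging.get_image(c); save(q,c+"11.png")
    for n in["lid_bar","trip_line","lid_hinge"]:
        print(c,n,[(np.round(w(q,d["location"]),1).tolist(),round(d["confidence"],2),px(q,w(q,d["location"])).round().tolist()) for d in models.mark_of(q,n)[:2]])
b=cv2.imread("pics/scene11.png")[130:270,170:330]
cv2.imwrite("pics/a11.png",cv2.resize(b,None,fx=4,fy=4,interpolation=cv2.INTER_CUBIC))
E
```

```text
u 42.6 dz 119.4 angle 27.94 r 262.1 f [  6.6  -0.3 -13.3] open 0.115 t 31.1
scene lid_bar [([693.8, 325.8, 1.4], 0.69, [362.0, 218.0]), ([554.3, -18.6, 264.6], 0.59, [235.0, 148.0])]
scene trip_line [([688.5, -113.8, 182.1], 0.94, [214.0, 216.0]), ([415.6, -357.8, 11.5], 0.69, [123.0, 202.0])]
scene lid_hinge [([779.1, -35.7, 126.7], 0.57, [256.0, 250.0]), ([414.6, -356.0, 12.1], 0.3, [123.0, 201.0])]
top lid_bar []
top trip_line []
top lid_hinge []
```

View pics/a11.png

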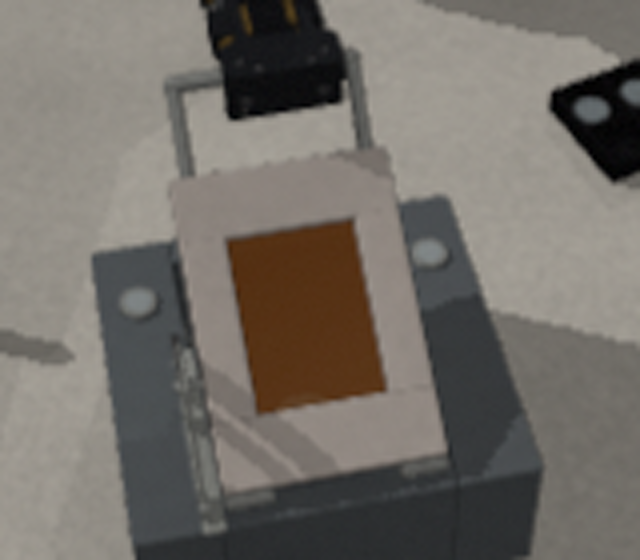

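{"method": "servo_tool", "body": {
  "series": [
    {"claw":-1,"x":0,"y":0.012,"z":-0.014,"yaw":0},
    {"claw":-1,"x":0,"y":0.023,"z":-0.028,"yaw":0},
    {"claw":-1,"x":0,"y":0.035,"z":-0.042,"yaw":0},
    {"claw":-1,"x":0,"y":0.047,"z":-0.057,"yaw":0},
    {"claw":-1,"x":0,"y":0.058,"z":-0.071,"yaw":0},
    {"claw":-1,"x":0,"y":0.07,"z":-0.086,"yaw":0},
    {"claw":-1,"x":0,"y":0.07,"z":-0.086,"yaw":0},
    {"claw":-1,"x":0,"y":0.07,"z":-0.086,"yaw":0}
  ]
}}

```text
t: 32.3
position: [574.8, -21.7, 286.6]
eef_rot: [0.737, 0.676, -0.001, -0.0]
force: [-1.0, -1.3, -8.4]
opening: 0.111
```

```bash
python3 - <<'E'
from h import *
lid()
q=imaging.get_image("scene"); save(q,"scene12.png")
cl=cv2.imread("pics/scene0.png"); 
b=cv2.imread("pics/scene12.png")[130:270,170:330]
cv2.imwrite("pics/a12.png",cv2.resize(b,None,fx=4,fy=4,interpolation=cv2.INTER_CUBIC))
def pane(n):
    im=cv2.imread("pics/"+n)[100:300,180:320].astype(int); m=((im[...,2]>im[...,0]*2.2)&(im[...,2]>60)).astype(np.uint8)
    k,l,st,ce=cv2.connectedComponentsWithStats(m); i=1+np.argmax(st[1:,4]); c,_=cv2.findContours((l==i).astype(np.uint8),0,2)
    h=max(c,key=cv2.contourArea); e=cv2.minAreaRect(h); 
    eps=.02*cv2.arcLength(h,True); ap=cv2.approxPolyDP(cv2.convexHull(h),eps,True)[:,0]+[180,100]
    return ap, ce[i]+[180,100],st[i,4]
K=np.array(q["intrinsics"]);R=np.array(q["R"]);t=np.array(q["t"]);C=-R.T@t
a0,c0,n0=pane("scene0.png")
th=-.0864; ex=np.array([np.cos(th),np.sin(th),0]); H=np.array([777.5,-38.5,126])
d=R.T@np.linalg.inv(K)@np.array([*c0,1]); 
for zz in (128,134,140):
  X=C+d*(zz-C[2])/d[2]; v=X-H; u=v@ex; lat=v-u*ex-np.array([0,0,v[2]])
  for n in("scene11.png","scene12.png"):
    a,c,m=pane(n)
    best=min(np.arange(0,60,.05),key=lambda f:np.linalg.norm(px(q,H+lat+ex*(u*np.cos(np.radians(f))+v[2]*np.sin(np.radians(f)))+np.array([0,0,-u*np.sin(np.radians(f))+v[2]*np.cos(np.radians(f))]))-c))
    f=np.radians(best);pr=px(q,H+lat+ex*(u*np.cos(f)+v[2]*np.sin(f))+np.array([0,0,-u*np.sin(f)+v[2]*np.cos(f)]))
    print(zz,n,X.round(1),c0.round(1),c.round(2),pr.round(2),"angle",best,n0,m)
E
```

```text
u 59.4 dz 141.5 angle 34.02 r 261.6 f [-1.  -1.3 -8.4] open 0.111 t 32.3
128 scene11.png [672.  -30.6 128. ] [245.2 216. ] [245.85 208.72] [245.63 208.65] angle 25.25 984 1367
128 scene12.png [672.  -30.6 128. ] [245.2 216. ] [246.25 208.29] [245.87 208.07] angle 29.650000000000002 984 1401
134 scene11.png [676.4 -31.7 134. ] [245.2 216. ] [245.85 208.72] [246.21 209.41] angle 31.3 984 1367
134 scene12.png [676.4 -31.7 134. ] [245.2 216. ] [246.25 208.29] [246.37 209.36] angle 33.550000000000004 984 1401
140 scene11.png [680.8 -32.9 140. ] [245.2 216. ] [245.85 208.72] [246.29 210.93] angle 29.150000000000002 984 1367
140 scene12.png [680.8 -32.9 140. ] [245.2 216. ] [246.25 208.29] [246.36 210.92] angle 30.1 984 1401
```

View pics/a12.png

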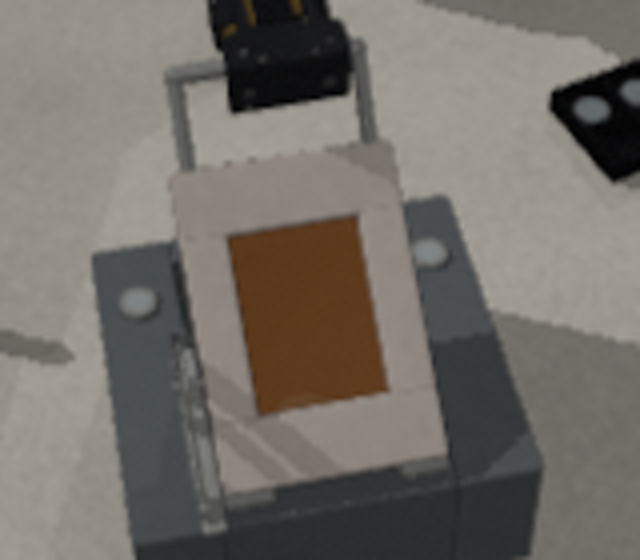

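{"method": "servo_tool", "body": {
  "series": [
    {"claw":-1,"x":0,"y":0.004,"z":-0.005,"yaw":0},
    {"claw":-1,"x":0,"y":0.008,"z":-0.01,"yaw":0},
    {"claw":-1,"x":0,"y":0.012,"z":-0.014,"yaw":0},
    {"claw":-1,"x":0,"y":0.012,"z":-0.014,"yaw":0},
    {"claw":-1,"x":0,"y":0.012,"z":-0.014,"yaw":0}
  ]
}}

```text
t: 32.85
position: [577.9, -22.0, 290.2]
eef_rot: [0.737, 0.676, -0.001, -0.0]
force: [-4.4, -2.6, -6.6]
opening: 0.11
```

```bash
python3 - <<'E'
from h import *
lid()
q=imaging.get_image("scene"); save(q,"scene13.png"); p=imaging.get_image("top"); save(p,"top13.png")
a=cv2.imread("pics/top13.png")[110:250,210:340]
cv2.imwrite("pics/a13.png",cv2.resize(a,None,fx=4.2,fy=4.2,interpolation=cv2.INTER_CUBIC))
b=cv2.imread("pics/scene13.png")[205:270,200:240]
cv2.imwrite("pics/b13.png",np.clip(1.3*cv2.resize(b,None,fx=9,fy=9,interpolation=cv2.INTER_CUBIC).astype(float),0,255).astype(np.uint8))
E
```

```text
u 62.5 dz 145.1 angle 35.06 r 261.5 f [-4.4 -2.6 -6.6] open 0.11 t 32.85
```

View pics/a13.png

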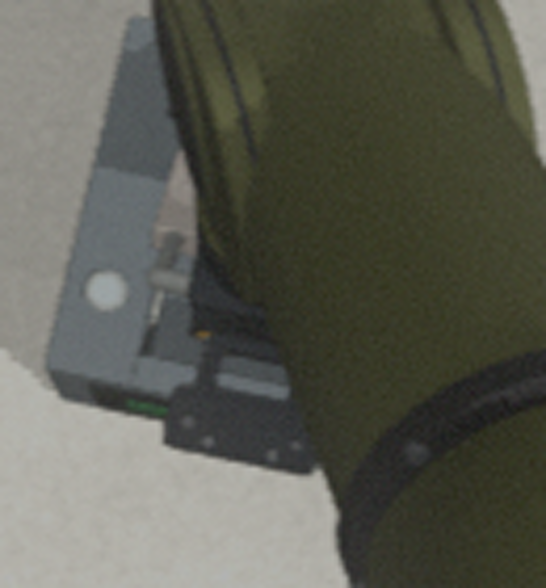

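View pics/b13.png

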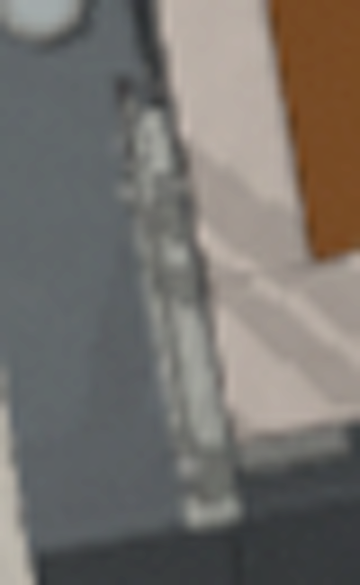

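```bash
python3 - <<'E'
from h import *
p=imaging.get_image("top"); th=-.0864; ex=np.array([np.cos(th),np.sin(th),0]);ey=np.array([-np.sin(th),np.cos(th),0])
r=263.1
for hx in (777.0,779.0):
  H=np.array([515.8,-16.5,126])+ex*262 if hx==777.0 else np.array([517.0,-17.2,126])+ex*262
  for f in(0,33,34,35,36,37):
    a=np.radians(f+5.234); B=H-ex*r*np.cos(a)+np.array([0,0,r*np.sin(a)])
    l=px(p,B+ey*58); m=px(p,B+ey*48); print(H.round(1),f,"end",l.round(2),"48",m.round(2),"crop",((m-[210,110]+.5)*4.2).round(0))
E
python3 - <<'E'
import cv2
a=cv2.imread("pics/top13.png")[160:195,240:265]
cv2.imwrite("pics/c13.png",cv2.resize(a,None,fx=16,fy=16,interpolation=cv2.INTER_CUBIC))
E
```

```text
[776.8 -39.1 126. ] 0 end [242.66 215.01] 48 [246.6  215.84] crop [156. 447.]
[776.8 -39.1 126. ] 33 end [245.95 180.17] 48 [250.52 181.12] crop [172. 301.]
[776.8 -39.1 126. ] 34 end [246.19 178.48] 48 [250.78 179.43] crop [173. 294.]
[776.8 -39.1 126. ] 35 end [246.44 176.75] 48 [251.05 177.71] crop [174. 286.]
[776.8 -39.1 126. ] 36 end [246.7  174.99] 48 [251.32 175.95] crop [176. 279.]
[776.8 -39.1 126. ] 37 end [246.97 173.2 ] 48 [251.61 174.16] crop [177. 272.]
[778.  -39.8 126. ] 0 end [243.01 214.57] 48 [246.94 215.4 ] crop [157. 445.]
[778.  -39.8 126. ] 33 end [246.34 179.67] 48 [250.91 180.61] crop [174. 299.]
[778.  -39.8 126. ] 34 end [246.59 177.98] 48 [251.17 178.93] crop [175. 292.]
[778.  -39.8 126. ] 35 end [246.84 176.25] 48 [251.44 177.2 ] crop [176. 284.]
[778.  -39.8 126. ] 36 end [247.1  174.49] 48 [251.72 175.45] crop [177. 277.]
[778.  -39.8 126. ] 37 end [247.38 172.7 ] 48 [252.01 173.65] crop [179. 269.]
```

View pics/c13.png

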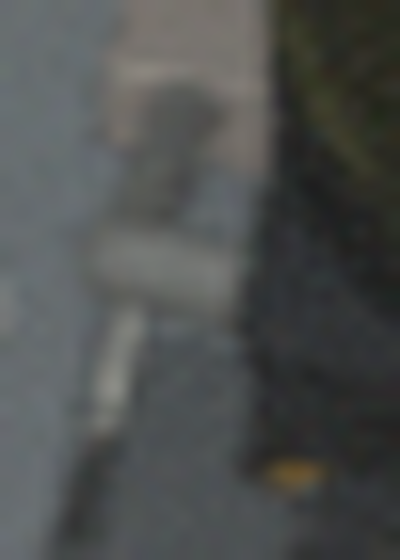

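Top view: the bar's left end sits at about (245.3,175.6) px, which gives about 35.6°. The kinematics give about 35.1°. I'll hold, check that it's steady, and hand in.

{"method": "servo_tool", "body": {
  "series": [
    {"claw":-1,"x":0,"y":0,"z":0,"yaw":0},
    {"claw":-1,"x":0,"y":0,"z":0,"yaw":0},
    {"claw":-1,"x":0,"y":0,"z":0,"yaw":0},
    {"claw":-1,"x":0,"y":0,"z":0,"yaw":0},
    {"claw":-1,"x":0,"y":0,"z":0,"yaw":0},
    {"claw":-1,"x":0,"y":0,"z":0,"yaw":0},
    {"claw":-1,"x":0,"y":0,"z":0,"yaw":0},
    {"claw":-1,"x":0,"y":0,"z":0,"yaw":0}
  ]
}}

```text
t: 33.8
position: [577.9, -22.0, 290.2]
eef_rot: [0.737, 0.676, -0.001, -0.0]
force: [-4.9, -2.1, -6.8]
opening: 0.111
```

```bash
python3 - <<'E'
from h import *
lid()
q=imaging.get_image("scene"); save(q,"scene14.png"); lid()
E
```

```text
u 62.5 dz 145.1 angle 35.05 r 261.5 f [-4.9 -2.1 -6.8] open 0.111 t 33.8
u 62.5 dz 145.1 angle 35.05 r 261.5 f [-4.8 -1.7 -6.6] open 0.113 t 33.85
```

View pics/scene14.png

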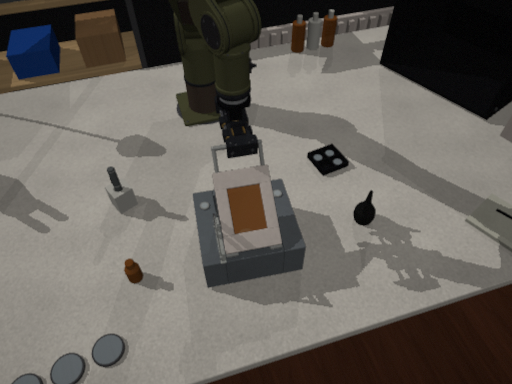

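The lid is steady in the gripper at (240,145), the pen stands in its holder at (118,190), and the tray, bottle and blower haven't moved.

```bash
python3 -c "
from rig import manip
print(manip.job_done())"
```

```text
the job is handed in; nothing more can be done
None
```

The job is handed in at about 34 s: both ports are checked, the meter is back in its holder, and the gripper is holding the lid at the trip line.

- **Ports:** The tip rested on each window with about 5–6 N. On the left port the first touch was about 2.5 mm off centre, so I lifted, re-centred and rested it again before going to the right port.
- **Meter:** It went back into the bore with almost no side force. The picture after release shows it standing upright in the holder.
- **Lid:** I raised it slowly along its arc and it was steady over the last second of checks (35.05°, tangential load about 8 N, no slip seen). It never went past the held angle.
- **Checks that disagreed:** Arm geometry gives 35.05° and the bar in the top view gives about 35.6°, so the angle is good to about half a degree. The bar's radius came out at 261.5 mm instead of 263.1 mm. I could not read the pin against the trip line directly at this resolution, and one check using the lid's amber pane gave no usable angle.
- **Bystanders:** In the last picture the tray, bottle and blower look unmoved.

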